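# Carry tote out from under the bench shelf and hold it level

### The arm

A 7-joint arm with a two-finger parallel gripper is mounted at the origin on the work surface. World frame = base frame: x ahead of the robot, y to its left, z up, the work surface at z = 0. Lengths are in m, angles in rad, forces in N, time in s.
With the tool pointing down it reaches from about 0.375 to 0.925 m from the base axis. Payload 3.1 kg.
Tool frame: the origin (TCP) lies at the centre of the arm's flange, where the gripper is bolted on; the fingertips stand 173 mm ahead of it and the grasp point (between the pads) lies 155 mm ahead of it; z points along the fingers, y is the line along which they close (so a half turn about z gives the same grasp; the last joint's range is limited). The gripper opens to 85 mm and grips with 20 to 120 N. Pads are 22 mm wide; open, the fingers measure 114 mm over their backs; the gripper's body (76 mm by 85 mm) begins 54 mm behind the grasp point. The pads swing forward as they close: fully open they stand 13 mm farther back than shut.
Start: joints at [-1.384, 0.383, 0.044, 1.598, -0.018, 1.161, -0.05], TCP at [0.183, 0.624, 0.405] pointing down, gripper open.
Joint ranges: [-2.61, 2.61], [-0.41, 2.15], [-1.48, 1.57], [0, 2.5], [-1.57, 4.71], [0.05, 1.97], [-2.85, 2.85]. Speed limits (rad/s): [2.79, 2.79, 3.14, 3.14, 3.14, 3.14, 3.14].

### API

Orientations are given as [roll, pitch, yaw] about the fixed x, y, z axes, in that order (R = Rz(yaw) Ry(pitch) Rx(roll)).
In Python, from cell import * gives the robot as it stands.
- The arm moves only by the shell command python3 -m jog 'ROWS'. ROWS is JSON, a list of rows, each an object of numbers: "tx", "ty", "tz": the shift along the world's x, y, z each as a share of 0.05 m, from -1 to 1; "rx", "ry", "rz": the turn, a rotation vector about the world's x, y, z each as a share of 5 degrees, from -1 to 1; "fingers": the opening, from 0 (shut) to 1 (fully open). In form: [{"tx": .., "ty": .., "tz": .., "rx": .., "ry": .., "rz": .., "fingers": ..}, ...]. A call has 1 to 5 rows; each row shifts and turns the commanded pose from where the row before left it; what a row does not reach is not made up. A row lasts 1/10 s, in which the tool goes at most 50 mm and 8.59 degrees, less where a joint would pass 70% of its speed; a pose out of reach is approached as far as the arm can. A call with a number of a shift or a turn outside -1 to 1 is refused whole. A call with a gripper value outside its range is refused whole. The fingers move at their own pace and stop on an object; the grip force is fixed at half the most. Time passes only in rows, so rows that do not move let the fingers close. It gives the time, the measured TCP pose, the force, the opening and the grip force at its end, in the units of the state.
- sense(): the state, without advancing time (a new reading comes with each control period).
- read_camera(name): name is "scene" or "top" or "wrist"; returns the picture (420x560x3 uint8, red, green, blue); there is no depth.
- camera_info(name): a dict with "K" (3x3 intrinsics, pixels), "R" (3x3) and "t" (3): a world point X has camera coordinates R X + t. Camera axes: x right, y down, z forward; pixel columns grow to the right and rows downward; lengths in m; the calibration is good to about 2 mm. A picture is of the moment at which its call begins: read the wrist's pose just before it. camera_info takes no time and is no camera call; for the wrist camera it gives the pose at the moment of the call.
- close_job(): hands the job in; it is judged then, once.
Trained networks look in the newest picture that a camera, given by its name, has taken for a name from the list of things; names that differ only in an ending like _2 or _b are one class to them, and where a whole thing is asked for, a point or a joint stands for the part that bears it (a point fixed in the world has none). Each returns a list of dicts, best first, with "confidence" (0 to 1); they miss things now and then, are a little off and sometimes report something else, mostly with a low value. They report only what shows in the picture. A call takes as long as a camera call. They do not tell look-alikes from the thing itself.
- cut_out(camera, target): "region" (420x560 bool, what is visible of it) and "box" ([left, top, right, bottom] in pixels, round what is visible of it).
The state is a dict: "t": time; "qpos": joint angles; "joint_vel": joint speeds; "effort": joint torques, N m; "tcp_pos": TCP position; "tool_rot": TCP orientation; "force": force on the tool from outside, world axes, zero at the start; "moment": the same for the moment, N m; "grip_width": finger opening in m; "grasp_force": force on a finger pad.
Only numpy, scipy, OpenCV 4.12 (cv2) and the standard library are available. Lean on these libraries where they do the work, as an engineer would, in place of code of your own. Each camera call takes 0.05 s, during which the arm holds its last target. There are 200 camera calls.

### The job

The wooden carrying tote with the small marble baluster in it stands under the low shelf: slide it out along the bench (there is a knob at its front to pull it by) until its carrying handle is well out from under the shelf. Then take it by the handle, lift it until its underside is about 15 cm above the bench, and finish while still holding it there, steady and level, with the baluster standing and the chisel still in the tote. Leave everything else on the bench and the shelf where it is.

Things in the scene. Friction and masses are not known exactly. Their poses are not given: they have to be found in the camera images.
- bay: fixed plywood bridge shelf. Origin on the bench below the middle of the shelf's front edge; x points back under the shelf (the tote comes out along -x), y left, z up. Board: x 0 to 190 mm, 250 mm wide, underside 180, top 200 mm up, on four 25 mm corner posts. Two aluminium guide battens, 14 mm thick, 16 mm high, inner faces 174 mm apart, lie on the bench from x = -240 to 190 mm.
- tote: loose dark wood tote, 0.5 kg empty. Origin at its underside below the handle's middle; knob end at -x, z up. Base board x -171 to 86 mm, 160 mm wide, 12 mm thick; tray walls 42 mm high (inside 158 x 140 mm); uprights 140 mm high at x = -85 and 85 mm bear the handle. Slides on the bench (about 5 N). At first the handle's middle is 40 to 60 mm behind the shelf's edge. Empty, it balances at x = -27 mm.
- tote_handle (a point): middle of the tote's carrying handle, 125 mm above its underside: a straight wooden bar with flat sides along the tote's x, 20 mm wide (y), 26 mm high, free between x = -79 and 79 mm. Axes as the tote's.
- tote_knob (a point): the upright wooden knob at the tote's front end, a cylinder 26 mm across, rising from 12 to 72 mm above the tote's underside, 150 mm in front (-x) of the handle's middle; this point is on its axis, 50 mm above the underside. Axes as the tote's.
- baluster_center (a point): small turned marble baluster, 62 mm tall, foot 52 mm across, about 0.26 kg, standing loose on the tote's floor (12 mm above its underside), somewhere in the left half of the tray; this point is half-way up its axis, z along the axis.
- chisel: steel carving chisel, 148 x 18 x 12 mm, about 0.14 kg, lying lengthwise on the tote's floor along the right wall; origin on its underside near its middle
- mallet: round carver's mallet with a dark iron head (72 mm across, 74 mm tall) and a wooden handle, standing head-down, handle up, 194 mm tall in all, beside the left guide batten; origin at the middle of its underside
- shard: marble fragment, 80 x 60 x 63 mm, lying on top of the shelf; origin at the middle of its underside
- tin: bare metal tin, 66 mm across, 80 mm tall, standing on top of the shelf; origin at the middle of its underside
- brush: dusting brush lying on the bench to the robot's right
- offcut: marble offcut block, 110 x 80 x 60 mm, on the bench to the robot's left; origin at the middle of its underside
- rasp: stone rasp, 260 mm long, lying on the bench to the robot's right; origin on its underside near its middle
Things that resemble listed ones, but are neither listed nor needed, are in the scene too. Leave any yellow look-alike of the part that bears baluster_center alone.

How it is judged:
By the outcome, as a careful person would: the job done as asked, in the order asked, and still so for the second after the job is handed in, while the arm keeps its last pose, push and grip.
It also fails if it takes over 48 s, if anything falls off the work surface, if the arm or the gripper's body presses on something with over 40 N, if the wrist force passes 120 N, or if a joint passes its speed limit or range.

## Working session

There is one attempt and no reset: what is moved stays moved. The work goes in short steps, Python scripts to look and compute and a shell command to move; the robot and the scene stay as the last step left them, time stands still between calls to the robot, and variables do not carry over. Pictures are saved under pics/ and viewed, at most 10 in all, crops included, and the job is handed in when it is done.

```bash
mkdir -p pics; python3 - <<'E'
from cell import *
import cv2
for n in ("scene","top"):
    im=read_camera(n); cv2.imwrite(f"pics/{n}0.png",im[:,:,::-1])
    c=camera_info(n); print(n,c["K"],c["R"],c["t"])
    for th in ("bay","tote","tote_knob","tote_handle","baluster_center","chisel","mallet"):
        r=cut_out(n,th); print(th,[(round(d["confidence"],2),[int(v) for v in d["box"]]) for d in r[:3]])
s=sense(); print(s["t"],s["tcp_pos"],s["tool_rot"],s["grip_width"])
E
```

```text
scene [[437.78912055   0.         278.62186265]
 [  0.         437.78912055 203.43978533]
 [  0.           0.           1.        ]] [[-0.9657353   0.25931833  0.01045666]
 [ 0.18572186  0.71867283 -0.67008712]
 [-0.18128079 -0.64518475 -0.7422088 ]] [ 0.58452696 -0.00424344  1.50202167]
bay [(0.72, [168, 163, 321, 272])]
tote [(0.95, [209, 185, 294, 255]), (0.7, [202, 153, 234, 182])]
tote_knob [(0.71, [210, 186, 290, 256])]
tote_handle [(0.64, [206, 186, 292, 257])]
baluster_center [(0.66, [247, 161, 255, 179]), (0.58, [222, 271, 237, 294]), (0.45, [235, 219, 253, 234])]
chisel [(0.47, [207, 183, 292, 256])]
mallet [(0.96, [264, 228, 288, 282])]
top [[476.58525099   0.         279.58187927]
 [  0.         476.58525099 205.30406844]
 [  0.           0.           1.        ]] [[-0.00981897 -0.99982118 -0.01616141]
 [-0.98473259  0.01247733 -0.17362616]
 [ 0.17379676  0.01420984 -0.98467902]] [-0.00203667  0.59976724  1.33297017]
bay [(0.63, [317, 160, 326, 179]), (0.58, [249, 87, 360, 263])]
tote [(0.8, [276, 159, 338, 220])]
tote_knob [(0.91, [276, 161, 341, 221])]
tote_handle [(0.64, [276, 157, 344, 224])]
baluster_center [(0.56, [371, 186, 388, 203]), (0.54, [222, 136, 236, 159]), (0.47, [284, 165, 301, 176])]
chisel [(0.42, [275, 157, 337, 222]), (0.17, [305, 115, 338, 150])]
mallet [(0.66, [222, 168, 245, 199])]
0.8 [0.18261568 0.62382086 0.40468861] [-3.14159046e+00 -3.82124608e-05  2.85684287e+00] 0.08558993503083598
```

```bash
python3 - <<'E'
import cv2,numpy as np
a=cv2.imread("pics/scene0.png")[140:305,140:340];b=cv2.imread("pics/top0.png")[80:270,200:400]
a=cv2.resize(a,(400*2,330*2)[:2],interpolation=cv2.INTER_CUBIC);a=cv2.resize(a,(800,600)) if 0 else a[:600]
cv2.imwrite("pics/sc.png",a)
cv2.imwrite("pics/tc.png",cv2.resize(b,None,fx=3,fy=3,interpolation=cv2.INTER_CUBIC))
E
```

```text
(no output)
```

View pics/sc.png

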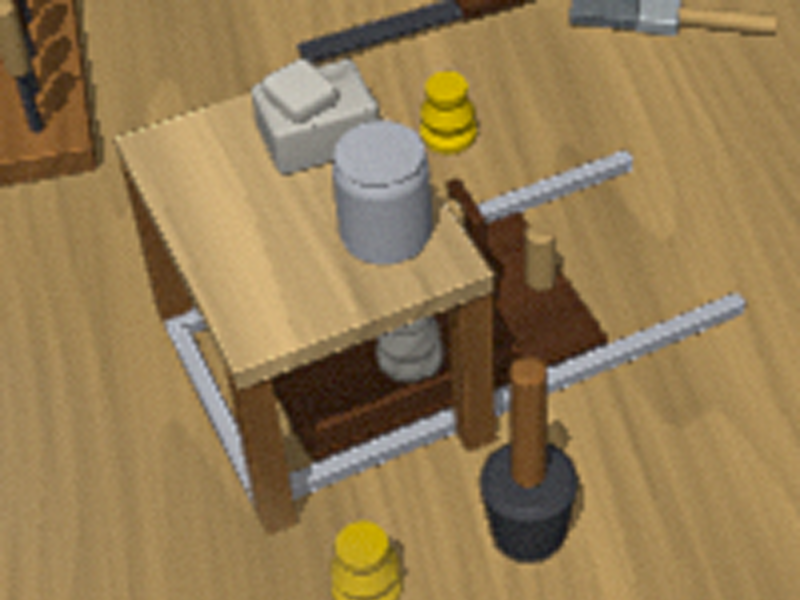

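View pics/tc.png

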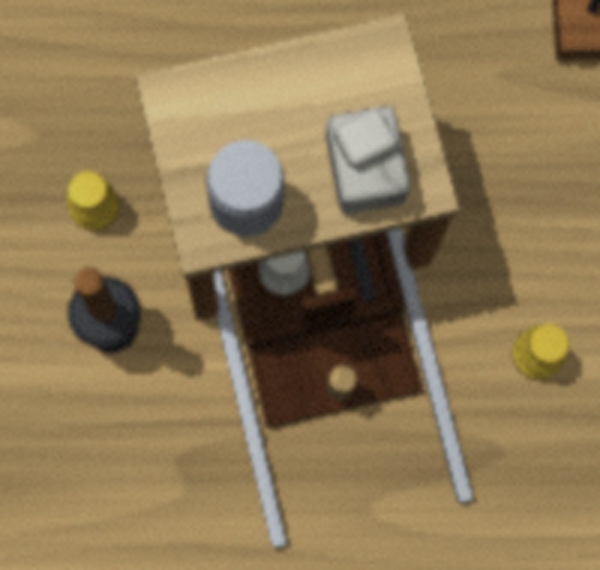

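The scene crop shows the shelf, with the tote under it. The knob's top is at scene px (275,199) and top px (314,206). The batten ends are at top px (293,262) and (355,247), and the shelf's front corners at top px (262,171) and (352,149).

Candidates for the knob:
- The light cylinder on the tote's front board, scene (275,205). This is my choice: it stands on the dark board between the battens.
- The mallet handle, scene (272,240). Not it.

Candidates for the baluster:
- The white one in the tray, scene (242,227). This is the real one.
- The yellow ones at scene (252,167) and (230,282). These are look-alikes.

```bash
cat > h.py <<'E'
from cell import *
import numpy as np,cv2
def P(n):
    c=camera_info(n); return c["K"]@np.c_[c["R"],c["t"]]
def ray(n,px,z,c=None):
    c=c or camera_info(n);R=np.array(c["R"]);o=-R.T@c["t"];d=R.T@np.linalg.inv(c["K"])@[*px,1]
    return o+d*(z-o[2])/d[2]
def tri(Pa,a,Pb,b):
    X=cv2.triangulatePoints(Pa,Pb,np.array(a,float),np.array(b,float))[:,0];return X[:3]/X[3]
E
python3 - <<'E'
from h import *
np.set_printoptions(precision=4,suppress=True)
k=tri(P("scene"),(275,199),P("top"),(314.3,206)); print("knob top",k, ray("top",(314.3,206),.072),ray("scene",(275,199),.072))
fl=ray("top",(262.3,170.7),.2);fr=ray("top",(352.3,149.3),.2);print("front",fl,fr,np.linalg.norm(fl-fr),(fl+fr)/2)
bl=ray("top",(293.3,262),.016);br=ray("top",(355.3,246.7),.016);print("batten",bl,br,np.linalg.norm(bl-br),(bl+br)/2)
m=(fl+fr)/2-(bl+br)/2;print("yaw",np.degrees(np.arctan2(m[1],m[0])), np.linalg.norm(m[:2]), np.degrees(np.arctan2(*(fl-fr)[1::-1]))-90, np.degrees(np.arctan2(*(bl-br)[1::-1]))-90)
E
```

```text
knob top [ 0.592  -0.1077  0.0648] [ 0.593  -0.1084  0.072 ] [ 0.5913 -0.0996  0.072 ]
front [0.6666 0.0336 0.2   ] [ 0.7214 -0.2044  0.2   ] 0.24425084394805802 [ 0.694  -0.0854  0.2   ]
batten [ 0.4374 -0.0467  0.016 ] [ 0.4801 -0.2291  0.016 ] 0.1873042713856312 [ 0.4588 -0.1379  0.016 ]
yaw 12.574183211349098 0.2410104011350085 12.970952631333844 13.166084620864922
```

```bash
R='{"tx":0.42,"ty":-0.87,"rz":0.34,"fingers":1}'
python3 -m jog '[{"tx":0.42,"ty":-0.87,"rz":0.34,"fingers":1},{"tx":0.42,"ty":-0.87,"rz":0.34,"fingers":1},{"tx":0.42,"ty":-0.87,"rz":0.34,"fingers":1},{"tx":0.42,"ty":-0.87,"rz":0.34,"fingers":1},{"tx":0.42,"ty":-0.87,"rz":0.34,"fingers":1}]'
```

```text
$[0]: bad value
```

```bash
python3 -m jog '[{"tx":0.42,"ty":-0.87,"tz":0,"rx":0,"ry":0,"rz":0.34,"fingers":1},{"tx":0.42,"ty":-0.87,"tz":0,"rx":0,"ry":0,"rz":0.34,"fingers":1},{"tx":0.42,"ty":-0.87,"tz":0,"rx":0,"ry":0,"rz":0.34,"fingers":1},{"tx":0.42,"ty":-0.87,"tz":0,"rx":0,"ry":0,"rz":0.34,"fingers":1},{"tx":0.42,"ty":-0.87,"tz":0,"rx":0,"ry":0,"rz":0.34,"fingers":1}]'
```

```text
t: 1.3
tcp_pos: [0.2883, 0.4045, 0.4049]
tool_rot: [3.141, 0.0, 3.006]
force: [0.9, 0.9, 0.0]
grip_width: 0.0857
grasp_force: 0.0
```

```bash
python3 -m jog '[{"tx":0.42,"ty":-0.87,"tz":0,"rx":0,"ry":0,"rz":0.34,"fingers":1},{"tx":0.42,"ty":-0.87,"tz":0,"rx":0,"ry":0,"rz":0.34,"fingers":1},{"tx":0.42,"ty":-0.87,"tz":0,"rx":0,"ry":0,"rz":0.34,"fingers":1},{"tx":0.42,"ty":-0.87,"tz":0,"rx":0,"ry":0,"rz":0.34,"fingers":1},{"tx":0.42,"ty":-0.87,"tz":0,"rx":0,"ry":0,"rz":0.34,"fingers":1}]' && python3 -m jog '[{"tx":0.42,"ty":-0.87,"tz":0,"rx":0,"ry":0,"rz":0.34,"fingers":1},{"tx":0.42,"ty":-0.87,"tz":0,"rx":0,"ry":0,"rz":0.34,"fingers":1},{"tx":0.42,"ty":-0.87,"tz":0,"rx":0,"ry":0,"rz":0.34,"fingers":1},{"tx":0.42,"ty":-0.87,"tz":0,"rx":0,"ry":0,"rz":0.34,"fingers":1},{"tx":0.42,"ty":-0.87,"tz":0,"rx":0,"ry":0,"rz":0.34,"fingers":1}]' && python3 -m jog '[{"tx":0.42,"ty":-0.87,"tz":0,"rx":0,"ry":0,"rz":0.34,"fingers":1},{"tx":0.42,"ty":-0.87,"tz":0,"rx":0,"ry":0,"rz":0.34,"fingers":1},{"tx":0,"ty":0,"tz":0,"rx":0,"ry":0,"rz":0,"fingers":1},{"tx":0,"ty":0,"tz":0,"rx":0,"ry":0,"rz":0,"fingers":1}]'
python3 - <<'E'
from h import *
im=read_camera("wrist");c=camera_info("wrist");cv2.imwrite("pics/w1.png",im[:,:,::-1])
import pickle;pickle.dump((P("wrist"),c),open("w1.pkl","wb"));print(sense()["t"],sense()["tool_rot"])
for th in ("tote_knob","mallet","baluster_center"):print(th,[(d["confidence"],d["box"]) for d in cut_out("wrist",th)])
E
```

```text
t: 1.8
tcp_pos: [0.3931, 0.1868, 0.4052]
tool_rot: [3.14, 0.001, -3.128]
force: [1.7, 0.2, -0.7]
grip_width: 0.0856
grasp_force: 0.0
t: 2.3
tcp_pos: [0.4981, -0.0306, 0.4052]
tool_rot: [3.141, 0.002, -2.98]
force: [0.8, 1.2, -0.2]
grip_width: 0.0854
grasp_force: 0.0
t: 2.7
tcp_pos: [0.5396, -0.1174, 0.4046]
tool_rot: [-3.141, -0.001, -2.926]
force: [-0.2, -0.0, 0.1]
grip_width: 0.0854
grasp_force: 0.0
2.75 [ 3.14100346e+00 -5.69719617e-04 -2.92272184e+00]
tote_knob [(0.96, [196.8, 205.4, 349.9, 394.6]), (0.61, [152.3, 88.8, 399.7, 398.8])]
mallet [(0.62, [434.5, 294.3, 510.9, 351.4])]
baluster_center [(0.81, [36.7, 190.3, 112.3, 251.0]), (0.61, [286.2, 315.9, 319.9, 383.0]), (0.5, [150.5, 90.1, 398.9, 401.4])]
```

View pics/w1.png

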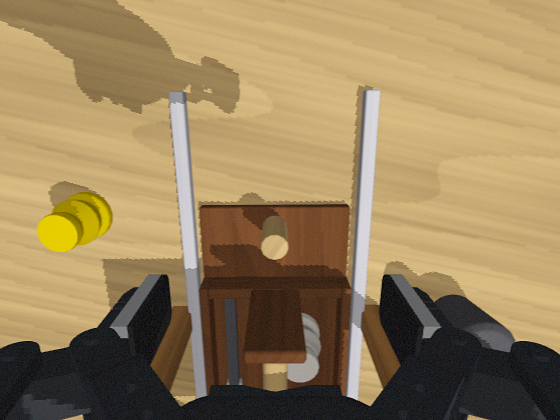

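The wrist view shows the knob top at (275,246) and its foot at about (271,222). The white baluster stands in the tray at about (303,350), and the chisel is at (231,340). The batten ends are at (177,94) and (371,91).

```bash
python3 - <<'E'
from h import *
import pickle
np.set_printoptions(precision=4,suppress=True)
Pw,c=pickle.load(open("w1.pkl","rb"))
print("knob tri w-top",tri(Pw,(275,246),P("top"),(314.3,206)),"w-scene",tri(Pw,(275,246),P("scene"),(275,199)))
print("z.072",ray("wrist",(275,246),.072,c))
a=ray("wrist",(200.5,206),.012,c);b=ray("wrist",(348.5,206),.012,c);print("tote front",a,b,(a+b)/2,np.linalg.norm(a-b),np.degrees(np.arctan2(*(b-a)[1::-1]))-90)
l=ray("wrist",(177,94),.016,c);r=ray("wrist",(371,91),.016,c);print("battens",l,r,np.linalg.norm(l-r),np.degrees(np.arctan2(*(r-l)[1::-1]))-90)
print("balu foot",ray("wrist",(303,366),.04,c))
print(sense()["tcp_pos"])
E
```

```text
knob tri w-top [ 0.5922 -0.1069  0.0702] w-scene [ 0.5906 -0.1036  0.0679]
z.072 [ 0.5894 -0.1042  0.072 ]
tote front [ 0.5866 -0.185   0.012 ] [ 0.5528 -0.0331  0.012 ] [ 0.5697 -0.1091  0.012 ] 0.15561690978746678 12.562831168943674
battens [ 0.4807 -0.2237  0.016 ] [ 0.438  -0.0448  0.016 ] 0.18388474590285095 13.424996380062893
balu foot [ 0.7376 -0.0389  0.04  ]
[ 0.5394 -0.1137  0.4045]
```

```bash
python3 -m jog '[{"tx":0.52,"ty":0.09,"tz":0,"rx":0,"ry":0,"rz":0.06,"fingers":1},{"tx":0.51,"ty":0.09,"tz":0,"rx":0,"ry":0,"rz":0,"fingers":1},{"tx":0,"ty":0,"tz":-0.8,"rx":0,"ry":0,"rz":0,"fingers":1},{"tx":0,"ty":0,"tz":-0.8,"rx":0,"ry":0,"rz":0,"fingers":1},{"tx":0,"ty":0,"tz":-0.5,"rx":0,"ry":0,"rz":0,"fingers":1}]'
python3 - <<'E'
from h import *
im=read_camera("wrist");c=camera_info("wrist");cv2.imwrite("pics/w2.png",im[:,:,::-1]);s=sense();print(s["tcp_pos"],s["tool_rot"],s["force"])
x=P("wrist")@[.591,-.105,.072,1];print(x[:2]/x[2])
E
```

```text
t: 3.4
tcp_pos: [0.5901, -0.1039, 0.2968]
tool_rot: [3.139, -0.003, -2.913]
force: [-0.3, -0.2, 0.6]
grip_width: 0.0853
grasp_force: 0.0
[ 0.58835854 -0.10344509  0.29303903] [ 3.13760099 -0.0099217  -2.91287813] [-0.72882801  0.56568914 -2.24600402]
[270.09165338 245.32288594]
```

View pics/w2.png

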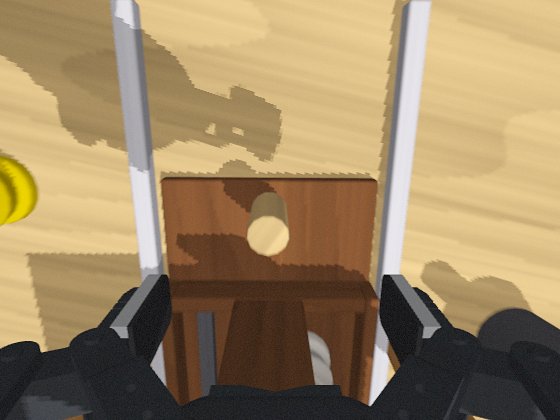

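The knob top shows at (268,236), close to the predicted (270,245). The fingers straddle it.

```bash
python3 - <<'E'
from h import *
c=camera_info("wrist");print(ray("wrist",(268,236),.072,c),sense()["tcp_pos"],sense()["tool_rot"])
E
python3 -m jog '[{"tx":0,"ty":0,"tz":-0.8,"rx":0,"ry":0,"rz":0,"fingers":1},{"tx":0,"ty":0,"tz":-0.85,"rx":0,"ry":0,"rz":0,"fingers":1},{"tx":0,"ty":0,"tz":0,"rx":0,"ry":0,"rz":0,"fingers":0.8},{"tx":0,"ty":0,"tz":0,"rx":0,"ry":0,"rz":0,"fingers":0.6},{"tx":0,"ty":0,"tz":0,"rx":0,"ry":0,"rz":0,"fingers":0.5}]'
```

```text
[ 0.58572852 -0.10742712  0.072     ] [ 0.58835854 -0.10344509  0.29303903] [ 3.13760099 -0.0099217  -2.91287813]
t: 3.95
tcp_pos: [0.5926, -0.1066, 0.22]
tool_rot: [-3.14, 0.005, -2.916]
force: [0.3, -0.1, 0.9]
grip_width: 0.0443
grasp_force: 0.0
```

```bash
python3 -m jog '[{"tx":-0.06,"ty":0,"tz":-0.3,"rx":0,"ry":0,"rz":0,"fingers":0.5},{"tx":0,"ty":0,"tz":0,"rx":0,"ry":0,"rz":0,"fingers":0.35},{"tx":0,"ty":0,"tz":0,"rx":0,"ry":0,"rz":0,"fingers":0},{"tx":0,"ty":0,"tz":0,"rx":0,"ry":0,"rz":0,"fingers":0},{"tx":0,"ty":0,"tz":0,"rx":0,"ry":0,"rz":0,"fingers":0}]'
```

```text
t: 4.45
tcp_pos: [0.5877, -0.107, 0.2024]
tool_rot: [3.141, -0.001, -2.917]
force: [-2.2, -0.2, 2.0]
grip_width: 0.0247
grasp_force: 59.1
```

```bash
python3 -m jog '[{"tx":-0.05,"ty":-0.0115,"tz":0,"rx":0,"ry":0,"rz":0,"fingers":0},{"tx":-0.1,"ty":-0.023,"tz":0,"rx":0,"ry":0,"rz":0,"fingers":0},{"tx":-0.15,"ty":-0.034,"tz":0,"rx":0,"ry":0,"rz":0,"fingers":0},{"tx":-0.2,"ty":-0.0455,"tz":0,"rx":0,"ry":0,"rz":0,"fingers":0},{"tx":-0.2,"ty":-0.0455,"tz":0,"rx":0,"ry":0,"rz":0,"fingers":0}]'
```

```text
t: 4.95
tcp_pos: [0.5526, -0.1146, 0.2024]
tool_rot: [-3.141, 0.001, -2.916]
force: [3.4, 1.3, -2.5]
grip_width: 0.0247
grasp_force: 59.2
```

```bash
python3 -m jog '[{"tx":-0.2,"ty":-0.0455,"tz":0,"rx":0,"ry":0,"rz":0,"fingers":0},{"tx":-0.2,"ty":-0.0455,"tz":0,"rx":0,"ry":0,"rz":0,"fingers":0},{"tx":-0.2,"ty":-0.0455,"tz":0,"rx":0,"ry":0,"rz":0,"fingers":0},{"tx":-0.2,"ty":-0.0455,"tz":0,"rx":0,"ry":0,"rz":0,"fingers":0},{"tx":-0.2,"ty":-0.0455,"tz":0,"rx":0,"ry":0,"rz":0,"fingers":0}]'; python3 -m jog '[{"tx":-0.2,"ty":-0.0455,"tz":0,"rx":0,"ry":0,"rz":0,"fingers":0},{"tx":-0.2,"ty":-0.0455,"tz":0,"rx":0,"ry":0,"rz":0,"fingers":0},{"tx":-0.2,"ty":-0.0455,"tz":0,"rx":0,"ry":0,"rz":0,"fingers":0},{"tx":-0.2,"ty":-0.0455,"tz":0,"rx":0,"ry":0,"rz":0,"fingers":0},{"tx":-0.2,"ty":-0.0455,"tz":0,"rx":0,"ry":0,"rz":0,"fingers":0}]'
```

```text
t: 5.45
tcp_pos: [0.5024, -0.1263, 0.2023]
tool_rot: [-3.141, 0.0, -2.917]
force: [3.4, 1.0, -2.0]
grip_width: 0.0245
grasp_force: 59.3
t: 5.95
tcp_pos: [0.4525, -0.1376, 0.2023]
tool_rot: [-3.141, 0.001, -2.917]
force: [3.7, 1.2, -1.2]
grip_width: 0.0248
grasp_force: 59.3
```

```bash
python3 -m jog '[{"tx":-0.2,"ty":-0.0455,"tz":0,"rx":0,"ry":0,"rz":0,"fingers":0},{"tx":-0.2,"ty":-0.0455,"tz":0,"rx":0,"ry":0,"rz":0,"fingers":0},{"tx":-0.15,"ty":-0.034,"tz":0,"rx":0,"ry":0,"rz":0,"fingers":0},{"tx":-0.1,"ty":-0.023,"tz":0,"rx":0,"ry":0,"rz":0,"fingers":0},{"tx":-0.05,"ty":-0.0115,"tz":0,"rx":0,"ry":0,"rz":0,"fingers":0}]'; python3 -m jog '[{"tx":0,"ty":0,"tz":0,"rx":0,"ry":0,"rz":0,"fingers":0},{"tx":0,"ty":0,"tz":0,"rx":0,"ry":0,"rz":0,"fingers":0.4},{"tx":0,"ty":0,"tz":0,"rx":0,"ry":0,"rz":0,"fingers":0.6},{"tx":0,"ty":0,"tz":0,"rx":0,"ry":0,"rz":0,"fingers":1},{"tx":0,"ty":0,"tz":0,"rx":0,"ry":0,"rz":0,"fingers":1}]'
```

```text
t: 6.45
tcp_pos: [0.4178, -0.1455, 0.2023]
tool_rot: [3.142, 0.0, -2.917]
force: [3.8, 0.3, -1.2]
grip_width: 0.0246
grasp_force: 59.6
t: 6.95
tcp_pos: [0.4175, -0.1454, 0.2018]
tool_rot: [3.141, -0.002, -2.917]
force: [0.5, -0.7, 0.3]
grip_width: 0.0763
grasp_force: 0.0
```

```bash
python3 -m jog '[{"tx":0,"ty":0,"tz":0.5,"rx":0,"ry":0,"rz":0,"fingers":1},{"tx":0,"ty":0,"tz":0.9,"rx":0,"ry":0,"rz":0,"fingers":1},{"tx":0,"ty":0,"tz":0.9,"rx":0,"ry":0,"rz":0,"fingers":1},{"tx":0,"ty":0,"tz":0.9,"rx":0,"ry":0,"rz":0,"fingers":1},{"tx":0.5,"ty":0.1,"tz":0.5,"rx":0,"ry":0,"rz":0,"fingers":1}]';python3 -m jog '[{"tx":0.5,"ty":0.12,"tz":0,"rx":0,"ry":0,"rz":0,"fingers":1},{"tx":0,"ty":0,"tz":0,"rx":0,"ry":0,"rz":0,"fingers":1},{"tx":0,"ty":0,"tz":0,"rx":0,"ry":0,"rz":0,"fingers":1}]'
python3 - <<'E'
from h import *
import pickle
s=sense();im=read_camera("wrist");c=camera_info("wrist");cv2.imwrite("pics/w3.png",im[:,:,::-1]);pickle.dump((P("wrist"),c),open("w3.pkl","wb"));print(s["t"],s["tcp_pos"],s["tool_rot"])
b=read_camera("scene");cv2.imwrite("pics/s3.png",cv2.resize(b[160:290,190:350],None,fx=4,fy=4,interpolation=cv2.INTER_CUBIC)[:,:,::-1])
E
```

```text
t: 7.45
tcp_pos: [0.4412, -0.1427, 0.3905]
tool_rot: [3.139, 0.004, -2.921]
force: [1.4, -1.1, 0.4]
grip_width: 0.0855
grasp_force: 0.0
t: 7.75
tcp_pos: [0.4679, -0.1342, 0.3867]
tool_rot: [-3.141, -0.002, -2.916]
force: [-0.4, -0.2, 0.3]
grip_width: 0.0854
grasp_force: 0.0
7.75 [ 0.46787287 -0.13416161  0.38668044] [-3.14136705e+00 -2.19291094e-03 -2.91603506e+00]
```

View pics/w3.png

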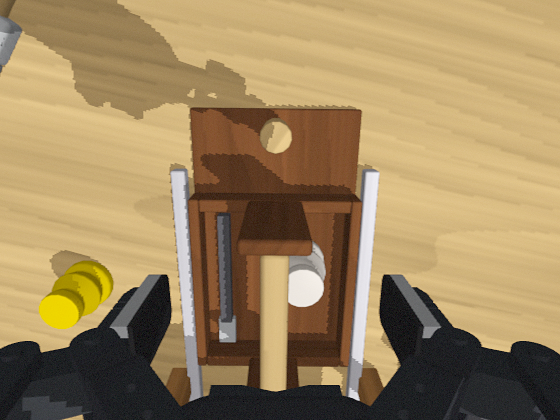

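View pics/s3.png

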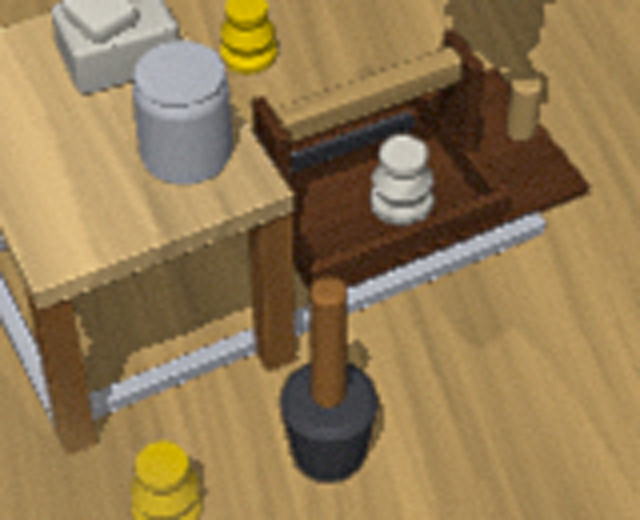

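Both views show the tote fully out. The handle runs from wrist px (274,254) to (274,390), and its front end is at scene px (304,174). The baluster is standing (its top at wrist (304,287)) beside the handle, and the chisel lies along the right wall.

```bash
python3 - <<'E'
from h import *
import pickle
np.set_printoptions(precision=4,suppress=True)
Pw,c=pickle.load(open("w3.pkl","rb"))
Ps=P("scene")
hf=tri(Pw,(274,254),Ps,(303.75,174.5));print("handle front top",hf)
A=ray("wrist",(274,256),.138,c);B=ray("wrist",(274,385),.138,c);print(A,B,np.degrees(np.arctan2(*(B-A)[1::-1])))
k=ray("wrist",(275.5,137),.072,c);print("knob",k)
yaw=np.radians(12.8);d=np.array([np.cos(yaw),np.sin(yaw),0]);n=np.array([-d[1],d[0],0])
H=k+.15*d;print("H from knob",H,"H from end",A+.079*d)
b=ray("wrist",(304,287),.074,c);bt=tri(Pw,(304,287),Ps,(190+403/4,160+150/4))
for q in(b,bt,A):print(q,(q-H)@d,(q-H)@n)
ch=ray("wrist",(225,280),.024,c);print("chisel",(ch-H)@d,(ch-H)@n)
x=((b-H)@d);print("cog x",(-.027*.5+.26*x+.14*((ch-H)@d))/.9)
print(sense()["tcp_pos"])
E
```

```text
handle front top [ 0.4899 -0.1289  0.1301]
[ 0.4893 -0.1302  0.138 ] [ 0.5912 -0.1069  0.138 ] 12.86156879450238
knob [ 0.4197 -0.145   0.072 ]
H from knob [ 0.566  -0.1118  0.072 ] H from end [ 0.5664 -0.1127  0.138 ]
[ 0.5402 -0.0916  0.074 ] -0.02063382773973261 0.025336061909988473
[ 0.5408 -0.0917  0.0735] -0.02009457161586046 0.02512303431311961
[ 0.4893 -0.1302  0.138 ] -0.07880194284130217 -0.000984107404358738
chisel -0.0009741199605991563 -0.051454043806756014
cog x -0.021112413340904843
[ 0.4669 -0.1347  0.3861]
```

```bash
python3 -m jog '[{"tx":0.78,"ty":0.18,"tz":0,"rx":0,"ry":0,"rz":0,"fingers":1},{"tx":0.79,"ty":0.17,"tz":0,"rx":0,"ry":0,"rz":0,"fingers":1},{"tx":0,"ty":0,"tz":-0.6,"rx":0,"ry":0,"rz":0,"fingers":1},{"tx":0,"ty":0,"tz":-0.6,"rx":0,"ry":0,"rz":0,"fingers":1},{"tx":0,"ty":0,"tz":-0.3,"rx":0,"ry":0,"rz":0,"fingers":1}]'; python3 -m jog '[{"tx":0,"ty":0,"tz":-0.3,"rx":0,"ry":0,"rz":0,"fingers":0.8},{"tx":0,"ty":0,"tz":-0.3,"rx":0,"ry":0,"rz":0,"fingers":0.6},{"tx":0,"ty":0,"tz":0,"rx":0,"ry":0,"rz":0,"fingers":0.5},{"tx":0,"ty":0,"tz":0,"rx":0,"ry":0,"rz":0,"fingers":0.4}]'
```

```text
t: 8.35
tcp_pos: [0.5446, -0.1169, 0.3089]
tool_rot: [3.14, -0.006, -2.918]
force: [-1.3, -0.6, 1.0]
grip_width: 0.0855
grasp_force: 0.0
t: 8.75
tcp_pos: [0.5467, -0.1171, 0.2825]
tool_rot: [-3.141, 0.0, -2.917]
force: [-0.5, -0.6, -0.5]
grip_width: 0.0341
grasp_force: 0.0
```

```bash
python3 -m jog '[{"tx":0,"ty":0,"tz":-0.05,"rx":0,"ry":0,"rz":0,"fingers":0.3},{"tx":0,"ty":0,"tz":0,"rx":0,"ry":0,"rz":0,"fingers":0},{"tx":0,"ty":0,"tz":0,"rx":0,"ry":0,"rz":0,"fingers":0},{"tx":0,"ty":0,"tz":0,"rx":0,"ry":0,"rz":0,"fingers":0},{"tx":0,"ty":0,"tz":0,"rx":0,"ry":0,"rz":0,"fingers":0}]'; python3 -m jog '[{"tx":0,"ty":0,"tz":0.05,"rx":0,"ry":0,"rz":0,"fingers":0},{"tx":0,"ty":0,"tz":0.1,"rx":0,"ry":0,"rz":0,"fingers":0},{"tx":0,"ty":0,"tz":0.1,"rx":0,"ry":0,"rz":0,"fingers":0},{"tx":0,"ty":0,"tz":0.1,"rx":0,"ry":0,"rz":0,"fingers":0},{"tx":0,"ty":0,"tz":0.05,"rx":0,"ry":0,"rz":0,"fingers":0}]'
python3 - <<'E'
from cell import *
s=sense();print(s["force"],s["moment"],s["grip_width"])
E
```

```text
t: 9.25
tcp_pos: [0.5472, -0.1172, 0.2806]
tool_rot: [-3.141, 0.002, -2.917]
force: [1.2, -1.9, 3.9]
grip_width: 0.0193
grasp_force: 60.5
t: 9.75
tcp_pos: [0.5464, -0.1168, 0.2998]
tool_rot: [3.142, -0.0, -2.917]
force: [0.3, -0.2, -7.9]
grip_width: 0.0192
grasp_force: 58.9
[ 0.3073278  -0.20763599 -7.91160076] [-0.00965475 -0.08028868  0.05984671] 0.01916834712456842
```

```bash
python3 -m jog '[{"tx":0,"ty":0,"tz":0.1,"rx":0,"ry":0,"rz":0,"fingers":0},{"tx":0,"ty":0,"tz":0.15,"rx":0,"ry":0,"rz":0,"fingers":0},{"tx":0,"ty":0,"tz":0.2,"rx":0,"ry":0,"rz":0,"fingers":0},{"tx":0,"ty":0,"tz":0.2,"rx":0,"ry":0,"rz":0,"fingers":0},{"tx":0,"ty":0,"tz":0.2,"rx":0,"ry":0,"rz":0,"fingers":0}]'; python3 -m jog '[{"tx":0,"ty":0,"tz":0.2,"rx":0,"ry":0,"rz":0,"fingers":0},{"tx":0,"ty":0,"tz":0.2,"rx":0,"ry":0,"rz":0,"fingers":0},{"tx":0,"ty":0,"tz":0.2,"rx":0,"ry":0,"rz":0,"fingers":0},{"tx":0,"ty":0,"tz":0.2,"rx":0,"ry":0,"rz":0,"fingers":0},{"tx":0,"ty":0,"tz":0.2,"rx":0,"ry":0,"rz":0,"fingers":0}]'; python3 -m jog '[{"tx":0,"ty":0,"tz":0.2,"rx":0,"ry":0,"rz":0,"fingers":0},{"tx":0,"ty":0,"tz":0.2,"rx":0,"ry":0,"rz":0,"fingers":0},{"tx":0,"ty":0,"tz":0.2,"rx":0,"ry":0,"rz":0,"fingers":0},{"tx":0,"ty":0,"tz":0.2,"rx":0,"ry":0,"rz":0,"fingers":0},{"tx":0,"ty":0,"tz":0.15,"rx":0,"ry":0,"rz":0,"fingers":0}]'; python3 -m jog '[{"tx":0,"ty":0,"tz":0.05,"rx":0,"ry":0,"rz":0,"fingers":0},{"tx":0,"ty":0,"tz":0,"rx":0,"ry":0,"rz":0,"fingers":0},{"tx":0,"ty":0,"tz":0,"rx":0,"ry":0,"rz":0,"fingers":0},{"tx":0,"ty":0,"tz":0,"rx":0,"ry":0,"rz":0,"fingers":0},{"tx":0,"ty":0,"tz":0,"rx":0,"ry":0,"rz":0,"fingers":0}]'
python3 - <<'E'
from h import *
s=sense();print(s["force"],s["moment"],s["grip_width"])
b=read_camera("scene");cv2.imwrite("pics/s4.png",cv2.resize(b[120:290,170:370],None,fx=3,fy=3,interpolation=cv2.INTER_CUBIC)[:,:,::-1])
w=read_camera("wrist");cv2.imwrite("pics/w4.png",w[:,:,::-1])
E
```

```text
t: 10.25
tcp_pos: [0.5467, -0.1171, 0.3434]
tool_rot: [-3.141, 0.001, -2.917]
force: [-0.4, 0.4, -9.1]
grip_width: 0.0191
grasp_force: 58.9
t: 10.75
tcp_pos: [0.5465, -0.1169, 0.393]
tool_rot: [3.142, -0.0, -2.917]
force: [-0.2, 0.9, -8.7]
grip_width: 0.0191
grasp_force: 58.9
t: 11.25
tcp_pos: [0.5467, -0.117, 0.4408]
tool_rot: [-3.141, 0.001, -2.917]
force: [0.5, -0.4, -8.7]
grip_width: 0.0191
grasp_force: 58.9
t: 11.75
tcp_pos: [0.5464, -0.1168, 0.4416]
tool_rot: [3.141, -0.001, -2.917]
force: [-0.5, 0.0, -8.8]
grip_width: 0.0191
grasp_force: 58.9
[-0.5404052   0.01280794 -8.83783092] [-0.00133596 -0.0038034   0.02116911] 0.019054225235439783
```

View pics/s4.png

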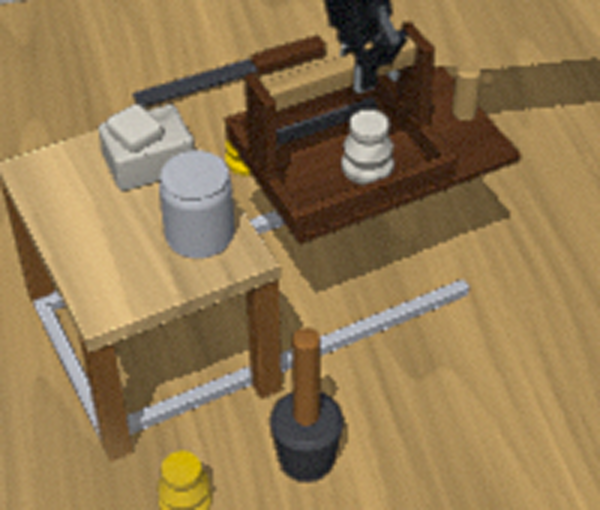

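View pics/w4.png

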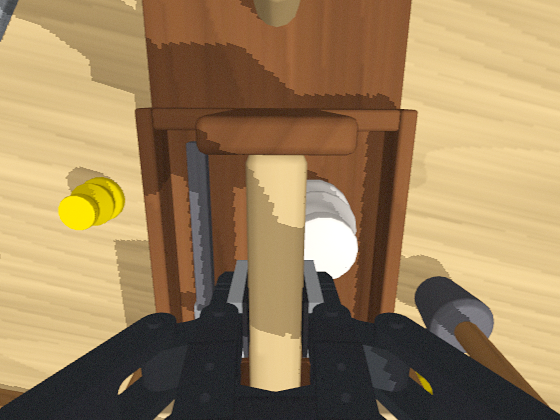

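The tote hangs level. The baluster is standing at scene crop (368,150), the chisel is in place and the shelf things are undisturbed. The lift is 161 mm, so I'll lower it 10 mm and settle.

```bash
python3 -m jog '[{"tx":0,"ty":0,"tz":-0.1,"rx":0,"ry":0,"rz":0,"fingers":0},{"tx":0,"ty":0,"tz":-0.1,"rx":0,"ry":0,"rz":0,"fingers":0},{"tx":0,"ty":0,"tz":0,"rx":0,"ry":0,"rz":0,"fingers":0},{"tx":0,"ty":0,"tz":0,"rx":0,"ry":0,"rz":0,"fingers":0},{"tx":0,"ty":0,"tz":0,"rx":0,"ry":0,"rz":0,"fingers":0}]'; python3 -m jog '[{"tx":0,"ty":0,"tz":0,"rx":0,"ry":0,"rz":0,"fingers":0},{"tx":0,"ty":0,"tz":0,"rx":0,"ry":0,"rz":0,"fingers":0},{"tx":0,"ty":0,"tz":0,"rx":0,"ry":0,"rz":0,"fingers":0},{"tx":0,"ty":0,"tz":0,"rx":0,"ry":0,"rz":0,"fingers":0},{"tx":0,"ty":0,"tz":0,"rx":0,"ry":0,"rz":0,"fingers":0}]'
python3 -c "
from cell import *
print(close_job())"
```

```text
t: 12.35
tcp_pos: [0.5467, -0.1169, 0.4322]
tool_rot: [-3.141, 0.0, -2.917]
force: [1.0, -0.7, -9.6]
grip_width: 0.0196
grasp_force: 59.0
t: 12.85
tcp_pos: [0.5466, -0.1169, 0.4322]
tool_rot: [3.142, 0.0, -2.917]
force: [1.1, -0.9, -8.1]
grip_width: 0.0191
grasp_force: 59.0
the job is handed in; nothing more can be done
None
```

I slid the tote out by its knob, lifted it by the handle and handed the job in at 12.85 s with it held level about 15 cm up; in the last pictures, taken before a final 10 mm lowering, the baluster was standing, the chisel was in the tote and nothing else in view had moved.

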